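# Zero the dial of a jeweller's rolling mill on a gauge plate

## Robot

A 6-joint arm with a two-finger parallel gripper is mounted at the origin on the work surface. World frame = base frame: x ahead of the robot, y to its left, z up, the work surface at z = 0. Lengths are in m, angles in rad, forces in N, time in s.
With the tool pointing down it reaches from about 0.35 to 0.775 m from the base axis. Payload 7.3 kg.
Tool frame: the origin (TCP) lies between the finger pads, 19 mm behind the fingertips; this is the grasp point; z points along the fingers, y is the line along which they close (so a half turn about z gives the same grasp; the last joint's range is limited). The gripper opens to 92 mm and grips with 3 to 60 N. Pads are 19 mm wide; open, the fingers measure 130 mm over their backs; the gripper's body (75 mm by 190 mm) begins 47 mm behind the grasp point.
Start: joints at [1.11, 0.342, 1.524, -0, 1.275, -0.146], TCP at [0.163, 0.499, 0.246] pointing down, gripper open.
Joint ranges: [-2.53, 2.53], [-0.77, 2.02], [0.04, 2.7], [-1, 4.14], [0.28, 2.66], [-3.11, 3.11]. Speed limits (rad/s): [2.57, 2.57, 3.14, 3.14, 3.14, 3.14].

## Interface

Orientations are given as [roll, pitch, yaw] about the fixed x, y, z axes, in that order (R = Rz(yaw) Ry(pitch) Rx(roll)).
In Python, from cell import observe, read_camera, get_calibration, hand_in, search_frame gives the robot as it stands.
- The arm moves only by the tool step_arm, never from a script. Its argument "commands" is a list of rows, each an object with "translation": the shift along the tool's x, y, z in mm, a list of three; "roll": the turn about the tool's z in rad. In form: [{"translation": [x, y, z], "roll": roll}, ...]. A call has 1 to 20 rows; each row shifts and turns the commanded pose from where the row before left it, along the tool's axes as they then stand; what a row does not reach is not made up. A row lasts 1/12 s, in which the tool goes at most 41.7 mm and 7.16 degrees, less where a joint would pass 70% of its speed; a pose out of reach is approached as far as the arm can. A call is refused whole if a number of a shift passes 41.7 or a number of a turn 0.125, either way. A call with a gripper value outside its range is refused whole. "fingers" is the opening, from 0 (shut) to 1 (fully open), set as the call begins (left out, the last holds). The fingers move at their own pace and stop on an object; "grip_force" is the grip in N (left out, the last holds). Time passes only in rows, so rows that do not move let the fingers close. It gives the time, the measured TCP pose, the force, the opening and the grip force at its end, in the units of the state.
- observe(): the state, without advancing time (a new reading comes with each control period).
- read_camera(name): name is "scene" or "top"; returns the picture (420x560x3 uint8, red, green, blue); there is no depth.
- get_calibration(name): a dict with "camera_matrix" (3x3 intrinsics, pixels), "dist_coeffs" ([k1, k2, p1, p2, k3] as OpenCV has them; the pictures are not rectified), "world_from_camera" (4x4, takes a point from camera to world coordinates). Camera axes: x right, y up, looking along -z (the intrinsics and any distortion apply to the point x, -y, -z); pixel columns grow to the right and rows downward; lengths in m; the calibration is good to about 2 mm. A picture is of the moment at which its call begins. get_calibration takes no time and is no camera call.
- hand_in(): hands the job in; it is judged then, once.
Trained networks look in the newest picture that a camera, given by its name, has taken for a name from the list of things; names that differ only in an ending like _2 or _b are one class to them, and where a whole thing is asked for, a point or a joint stands for the part that bears it (a point fixed in the world has none). Each returns a list of dicts, best first, with "confidence" (0 to 1); they miss things now and then, are a little off and sometimes report something else, mostly with a low value. They report only what shows in the picture. A call takes as long as a camera call. They do not tell look-alikes from the thing itself.
- search_frame(camera, name): "at" ([x, y, z] in m, in world coordinates, good to about 4 mm: the middle of the surface that is visible of it).
The state is a dict: "time": time; "qpos": joint angles; "qvel": joint speeds; "joint_efforts": joint torques, N m; "tool_pos": TCP position; "tool_rot": TCP orientation; "contact_force": force on the tool from outside, world axes, zero at the start; "torque": the same for the moment, N m; "opening": finger opening in m; "grip_force": force on a finger pad.
Only numpy, scipy, OpenCV 4.12 (cv2) and the standard library are available. Lean on these libraries where they do the work, as an engineer would, in place of code of your own. Each camera call takes 0.05 s, during which the arm holds its last target. There are 200 camera calls.

## Task

The dial of the rolling mill has lost its zero. Screw the rolls down with the black T-handle (clockwise) until they nip the brass gauge plate that lies between them, hand-tight and not forced; then leave the handle where it is and turn the graduated dial by its rim until its red zero line stands at the yellow pointer on the far side. Leave the gauge plate in the nip and let go of everything; the other things on the bench stay where they are.

Things in the scene. Friction and masses are not known exactly. Their poses are not given: they have to be found in the camera images.
- mill: dark iron hand rolling mill bolted to the bench, place and yaw differ each time; foot 160 x 230 mm, origin: centre of its underside. z up, rolls along its y, plate fed along x; its +x side (away from the robot) carries the pointer. Dial and T-handle turn about the upright axis through the origin. A crank juts out on its -y side to 235 mm from the axis, lower than 115 mm.
- t_handle (a point): centre of the black T-handle's bar, on the axis, 263 mm above the bench. Bar 56 mm long (this point's x), 24 mm wide (its y: grip across it from above, TCP about at this point), 26 mm high, up to 276 mm. Open fingers pass above and inside the dial's rim. Turning clockwise seen from above lowers the upper roll 1.5 mm per rad and carries the dial along.
- spindle (a joint): T-handle angle, rad, grows clockwise from above (closing); limits -1.2, 5.0; starts at -0.3 to 0.3. Zero is lost: the nip must be felt, 0.6 to 3.1 rad on. Free drag 0.42 N m; on the plate each newton of roll force adds 0.0015 N m, rising softly, then steeply, over about 0.5 rad. Hand-tight: 0.2 N m over free drag (130 N; 80 to 190 N is good). 0.45 over (300 N) harms the rolls.
- gauge: brass gauge plate, 110 x 60 x 5 mm, 0.28 kg, loose, lying flat between the rolls on top of the lower roll, sticking out some 30 mm beyond the rolls on the robot's side and on the far side; origin: centre of its underside, about 90 mm above the bench. It needs no handling and stays there.
- lower_roll: lower steel roll, diameter 50 mm, 122 mm long along its y, fixed to the mill; origin: its centre, 65 mm above the bench. The gauge plate rests on it. The upper roll, of the same size, is 0.3 to 3.7 mm clear of the plate at the start. The screw's own drag holds the nip when the T-handle is let go; with the handle held still the drag may act either way, so compare torque readings taken alike.
- dial_axis (a point): on the upright axis, level with the top of the dial's rim, 244 mm above the bench; axes as the mill's. The dial is a round pan, 150 mm across: floor at 226 mm, raised aluminium rim 10 mm thick (radius 65 to 75 mm) up to 244 mm. Pinch the rim from above, one finger inside and one outside, TCP 246 to 252 mm above the bench. The T-bar reaches 31 mm from the axis at most.
- dial (a joint): angle of the dial relative to the T-handle's spindle, rad, grows clockwise seen from above; stops at -4 and 4; starts at -0.6 to -0.2. The dial sits on the spindle with a light friction of 0.06 N m: it turns along with the handle, and slips on it when turned by its rim, the spindle then staying where it is.
- zero_line (a point): red zero line of the dial, 6 mm wide (the 19 other graduations are dark and thinner). This point: on the rim's outer face, 75 mm from the axis, 237 mm above the bench; the line also runs over the rim's top. After the nip it stands 0.4 to 2.6 rad clockwise (from above) of the pointer.
- pointer (a point): the point on the rim's outer face at the tip of the fixed yellow pointer, where the red line must come to: 75 mm from the axis on the mill's +x side, 237 mm above the bench. Pointer and brass post stand 1.5 to 22 mm outside the rim, no higher than the rim; there is no room for an outer finger within about 35 degrees of it.
- bench_block: steel bench block, 75 x 75 x 22 mm, loose; origin: centre of its underside. Leave alone.
- mallet: wooden mallet lying on the bench, about 250 mm long; origin: centre of its underside. Leave alone.
- flux_jar: jar, 56 mm diameter, 70 mm high, loose; origin: centre of its underside. Leave alone.
- bead_bowl: small blue bowl, 90 mm diameter, 35 mm high, loose; origin: centre of its underside. Leave alone.
- brass_bar: brass bar, 140 x 18 x 6 mm, loose on the bench; origin: centre of its underside. Leave alone.
- copper_sheet: copper plate, 90 x 60 x 5 mm, loose on the bench; origin: centre of its underside. Leave alone.
- pliers: pliers with red handles, about 105 mm long, 12 mm high, loose; origin: underside, near the pivot. Leave alone.
Things that resemble listed ones, but are neither listed nor needed, are in the scene too. What is shaped like the gauge but purple or white is not meant.

How it is judged:
On the way, in this order (a step that is already met when the one before it is completed fails the run):
1. the rolls nip the gauge plate hand-tight (roll force 80 to 190 N) (contact force between gauge and lower_roll between 80 and 190 N), for 0.3 s.
2. the red zero line stands within 3 mm of the pointer, the nip kept (all of step 1 and horizontal distance between zero_line and pointer below 0.003 m), for 0.3 s.
At the end, for the whole second after the job is handed in: the gauge plate is still between the rolls, within 12 mm of where it lay, nipped with 80 to 190 N, the red zero line stands within 3 mm of the pointer, and handle and dial are at rest (all of step 2 and distance of gauge from where it was at the start of the episode below 0.012 m and velocity of joint spindle between -0.05 and 0.05 rad/s and velocity of joint dial between -0.05 and 0.05 rad/s); the robot touches nothing.
It fails at once if the rolls are forced on the plate (more than 300 N) (contact force between gauge and lower_roll above 300 N).
It fails at once if another thing on the bench is moved by more than 20 mm (distance of any of bench_block, mallet, flux_jar, bead_bowl, brass_bar, copper_sheet, pliers from where it was at the start of the episode above 0.02 m).
It also fails if it takes over 72 s, if anything falls off the work surface, if the arm or the gripper's body presses on something with over 40 N, if the wrist force passes 120 N, or if a joint passes its speed limit or range.

## Working session

There is one attempt and no reset: what is moved stays moved. The work goes in short steps, Python scripts to look and compute and a tool call to move; the robot and the scene stay as the last step left them, time stands still between calls to the robot, and variables do not carry over. Pictures are saved under pics/ and viewed, at most 10 in all, crops included, and the job is handed in when it is done.

Besides the shell and the picture viewer there is one more tool, called after "Emit:" by a JSON object that holds its "name" and its "arguments". step_arm: Moves the arm, as the interface text tells. Its arguments: {"type":"object","properties":{"commands":{"type":"array"},"fingers":{"type":"number"},"grip_force":{"type":"number"}},"required":["commands"]}

```bash
ls; mkdir -p pics; python3 - <<'E'
from cell import *
import cv2,numpy as np
s=observe();print(s)
for c in("scene","top"):
    im=read_camera(c);cv2.imwrite(f"pics/{c}0.png",im[:,:,::-1])
    k=get_calibration(c);print(k)
    for n in("t_handle","dial_axis","zero_line","mill","gauge","pointer","dial"):
        try:print(c,n,[(np.round(d["at"],3).tolist(),round(d["confidence"],2)) for d in search_frame(c,n)][:3])
        except Exception as e:print(n,e)
E
```

```text
pics
{'time': 0.0, 'qpos': array([ 1.11002634e+00,  3.42678940e-01,  1.52505589e+00,  1.74739139e-05,
        1.27536277e+00, -1.45977655e-01]), 'qvel': array([-0.00160786,  0.00111211, -0.00065846,  0.0010581 , -0.00036165,
       -0.00109738]), 'joint_efforts': array([-1.19668050e-03, -4.31251931e+01, -2.44216561e+01,  7.17147742e-02,
        5.61194227e-02, -1.75751538e-04]), 'tool_pos': array([0.16233942, 0.49886458, 0.24485409]), 'tool_rot': array([-3.14010614e+00, -2.35440411e-04,  2.82679505e+00]), 'contact_force': array([-0.20104238,  0.36712089, -0.83244691]), 'torque': array([ 0.0098516 , -0.03648807,  0.02716788]), 'grip_force': 0.0, 'opening': 0.09163586493977535}
{'camera_matrix': array([[543.52228647,   0.        , 279.23688147],
       [  0.        , 543.52228647, 214.81908779],
       [  0.        ,   0.        ,   1.        ]]), 'dist_coeffs': array([-0.13417481,  0.        ,  0.        ,  0.        ,  0.        ]), 'world_from_camera': array([[-0.75284159, -0.47375104,  0.45693489,  1.29048476],
       [ 0.65819943, -0.54002255,  0.52454662,  0.77472169],
       [-0
[... 887 characters left out ...]
94630e-03,  9.91417347e-01, -1.30693055e-01,
         3.93145282e-01],
       [-9.99994430e-01, -3.22961306e-03,  8.41922661e-04,
        -4.43944814e-02],
       [ 4.12608733e-04,  1.30695116e-01,  9.91422522e-01,
         1.65875806e+00],
       [ 0.00000000e+00,  0.00000000e+00,  0.00000000e+00,
         1.00000000e+00]])}
top t_handle [([0.567, -0.023, 0.224], 0.92), ([0.326, 0.187, 0.004], 0.54)]
top dial_axis [([0.56, -0.041, 0.221], 0.62)]
top zero_line [([0.572, -0.026, 0.227], 0.71)]
top mill []
top gauge [([0.823, -0.082, 0.003], 0.96), ([0.52, -0.271, 0.007], 0.72), ([0.37, -0.032, 0.007], 0.66)]
top pointer [([0.561, -0.04, 0.216], 0.77)]
top dial [([0.571, -0.026, 0.224], 0.61)]
```

```bash
python3 - <<'E'
import cv2
a=cv2.imread("pics/scene0.png");b=cv2.imread("pics/top0.png")
cv2.imwrite("pics/s1.png",a)
# crops around mill: 3x
cv2.imwrite("pics/t1.png",b)
E
```

```text
(no output)
```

View pics/scene0.png

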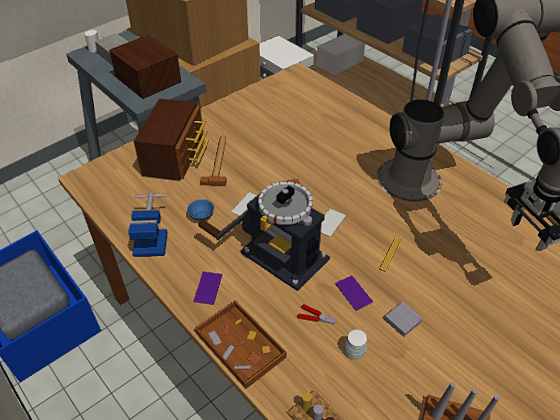

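View pics/top0.png

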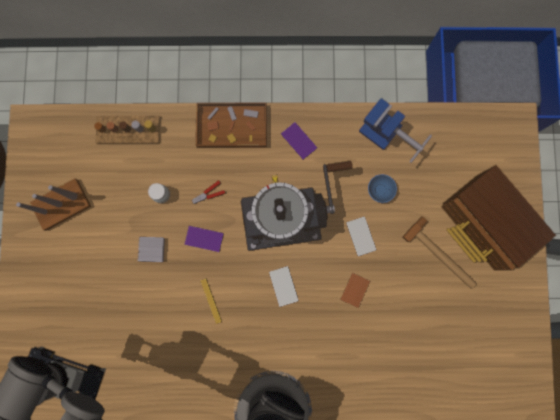

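The scene picture shows the mill with its dial at about (286,201) and the black T-handle at (286,193). In the top picture the dial is at (280,211), the T-bar at (281,209), and the yellow pointer at (275,179). Next I'll rectify the plane of the rim top (z = 244 mm) from both cameras.

```bash
cat >h.py <<'E'
from cell import *
import cv2,numpy as np
def proj(c,P):
    k=get_calibration(c);T=np.linalg.inv(k["world_from_camera"])
    p=np.atleast_2d(P)@T[:3,:3].T+T[:3,3]; p=p*[1,-1,-1]
    return cv2.projectPoints(p.reshape(-1,1,3),np.zeros(3),np.zeros(3),k["camera_matrix"],k["dist_coeffs"])[0].reshape(-1,2)
def ortho(c,im,cx,cy,z,h=.11,n=400):
    # rows: up=+x, cols: left=+y
    g=np.linspace(h,-h,n);X,Y=np.meshgrid(cx+g,cy+g,indexing="ij")
    uv=proj(c,np.stack([X,Y,np.full_like(X,z)],-1).reshape(-1,3)).astype(np.float32).reshape(n,n,2)
    return cv2.remap(im,uv[...,0],uv[...,1],cv2.INTER_CUBIC)
E
python3 - <<'E'
from h import *
o=[]
for c in("scene","top"):
    im=cv2.imread(f"pics/{c}0.png")
    q=ortho(c,im,.572,-.022,.244)
    hsv=cv2.cvtColor(q,cv2.COLOR_BGR2HSV)
    # fit the aluminium ring: score over centres, ring bright vs inside/outside
    V=cv2.GaussianBlur(q,(0,0),1).min(2).astype(float)
    a=np.linspace(0,2*np.pi,180,endpoint=False);best=None
    def smp(cx,cy,r):
        x=200-(cx+r*np.cos(a))/.22*399-.5; y=200-(cy+r*np.sin(a))/.22*399-.5
        return cv2.remap(V.astype(np.float32),y.astype(np.float32)[None],x.astype(np.float32)[None],1).ravel()
    for cx in np.arange(-.025,.026,.001):
        for cy in np.arange(-.025,.026,.001):
            s=np.median(smp(cx,cy,.070))*1.0+np.mean(smp(cx,cy,.067)+smp(cx,cy,.073))-np.mean(smp(cx,cy,.061))-np.mean(smp(cx,cy,.079))
            if best is None or s>best[0]:best=(s,cx,cy)
    print(c,best,.572+best[1],-.022+best[2])
    cv2.circle(q,(int(200-best[2]/.22*399),int(200-best[1]/.22*399)),int(.075/.22*399),(0,255,0),1)
    o.append(q)
cv2.imwrite("pics/o1.png",np.hstack(o))
E
```

```text
scene (np.float32(330.3899), np.float64(2.0816681711721685e-17), np.float64(-0.003999999999999983)) 0.572 -0.02599999999999998
top (np.float32(257.92468), np.float64(-0.00099999999999998), np.float64(-0.001999999999999981)) 0.571 -0.02399999999999998
```

View pics/o1.png

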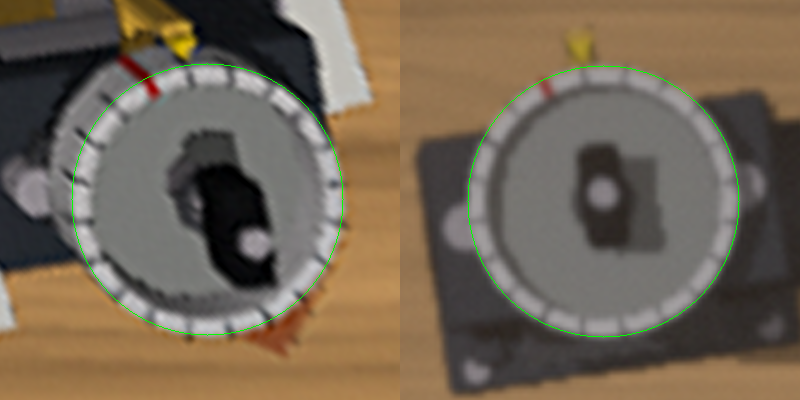

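Both fits agree on the axis at about (0.5715, -0.025). The pointer is at about (580,48) in the right panel and the red line at (547,90). Look-alikes: purple plates in the top view at (299,141) and (204,239), white plates at (361,236) and (284,286), and the brass bar at (211,300). None of these matter, because the gauge lies in the nip and needs no handling. Next I'll measure the bar angle.

```bash
python3 - <<'E'
from h import *
for c in("scene","top"):
    im=cv2.imread(f"pics/{c}0.png")
    q=ortho(c,im,.5715,-.025,.276,h=.06)
    m=(q.max(2)<48).astype(np.uint8)
    n,l,st,ce=cv2.connectedComponentsWithStats(m)
    i=l[200,200] or 1+np.argmax(st[1:,4])
    pts=np.argwhere(l==i)[:, ::-1].astype(np.float32)
    print(c,st[i],cv2.minAreaRect(pts), [round(float(x)*.3,1) for x in (200-ce[i])])
    cv2.imwrite(f"pics/b_{c}.png",q)
a=np.hstack([cv2.imread(f"pics/b_{c}.png") for c in("scene","top")]);cv2.imwrite("pics/b.png",a)
# pointer: yellow, in top view, at z=.237
q=ortho("top",cv2.imread("pics/top0.png"),.5715,-.025,.237)
hs=cv2.cvtColor(q,cv2.COLOR_BGR2HSV);m=(hs[...,0]>15)&(hs[...,0]<35)&(hs[...,1]>150)&(hs[...,2]>90)
p=np.argwhere(m[:120]);print(len(p));xy=(200-p)*.22/399*1000
print(xy.mean(0),np.arctan2(xy[:,1],xy[:,0]).mean(),np.hypot(*xy.T).min())
E
```

```text
scene [   61    56   183   227 21159] ((172.20751953125, 169.2848358154297), (253.43336486816406, 139.15530395507812), 59.36457824707031) [11.2, 11.4]
top [ 177  216   65   74 2923] ((209.0, 252.5), (64.0, 73.0), 0.0) [-3.5, -18.0]
576
[85.80061264 14.11854288] 0.16316407639173694 78.77189394101684
```

View pics/b.png

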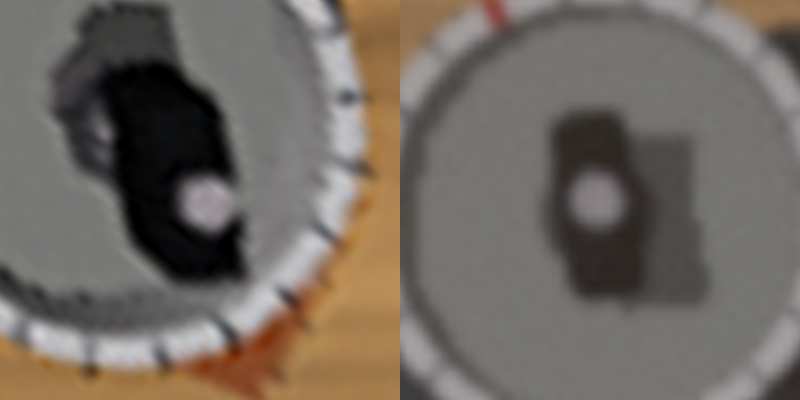

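Emit:
{"name": "step_arm", "arguments": {"commands": [{"translation": [0, 0, -41], "roll": 0}, {"translation": [0, 0, -41], "roll": 0}, {"translation": [0, 0, -10], "roll": -0.1}, {"translation": [0, 0, 0], "roll": -0.1}, {"translation": [0, 0, 0], "roll": -0.1}, {"translation": [0, 0, 0], "roll": -0.1}], "fingers": 0.6}}

```text
time: 1.3
tool_pos: [0.1626, 0.4993, 0.3379]
tool_rot: [3.141, 0.0, -3.051]
contact_force: [-0.5, 0.1, 0.2]
opening: 0.0572
grip_force: 0.0
```

Emit:
{"name": "step_arm", "arguments": {"commands": [{"translation": [-20, -31, 0], "roll": 0}, {"translation": [-20, -31, 0], "roll": 0}, {"translation": [-20, -31, 0], "roll": 0}, {"translation": [-20, -31, 0], "roll": 0}, {"translation": [-20, -31, 0], "roll": 0}, {"translation": [-20, -31, 0], "roll": 0}, {"translation": [-20, -31, 0], "roll": 0}, {"translation": [-20, -31, 0], "roll": 0}, {"translation": [-20, -31, 0], "roll": 0}, {"translation": [-20, -31, 0], "roll": 0}, {"translation": [-20, -31, 0], "roll": 0}, {"translation": [-20, -31, 0], "roll": 0}, {"translation": [-20, -31, 0], "roll": 0}, {"translation": [-20, -31, 0], "roll": 0}, {"translation": [-20, -31, 0], "roll": 0}, {"translation": [-20, -31, 0], "roll": 0}, {"translation": [-20, -31, 0], "roll": 0}, {"translation": [-20, -31, 0], "roll": 0}, {"translation": [0, 0, 0], "roll": -0.02}]}}

```text
time: 2.88
tool_pos: [0.5714, -0.0314, 0.3359]
tool_rot: [-3.14, -0.001, -3.041]
contact_force: [-0.1, 0.2, -0.2]
opening: 0.0552
grip_force: 0.0
```

Emit:
{"name": "step_arm", "arguments": {"commands": [{"translation": [0, 5, 20], "roll": 0}, {"translation": [0, 0, 20], "roll": 0}, {"translation": [0, 0, 15], "roll": 0}, {"translation": [0, 0, 10], "roll": 0}, {"translation": [0, 0, 5], "roll": 0}, {"translation": [0, 0, 2], "roll": 0}, {"translation": [0, 0, 0], "roll": 0}, {"translation": [0, 0, 0], "roll": 0}]}}

```text
time: 3.55
tool_pos: [0.5686, -0.0211, 0.2664]
tool_rot: [-3.141, 0.002, -3.036]
contact_force: [-0.0, 0.3, -0.3]
opening: 0.0551
grip_force: 0.0
```

```bash
python3 - <<'E'
from h import *
s=observe()
for k in("qpos","tool_pos","tool_rot","contact_force","torque","joint_efforts"):print(k,np.round(s[k],4))
E
```

```text
qpos [-1.7180e-01  4.0790e-01  1.3652e+00  1.0000e-04  1.3668e+00 -1.8480e+00]
tool_pos [ 0.5686 -0.0211  0.2664]
tool_rot [-3.1412e+00  1.6000e-03 -3.0362e+00]
contact_force [-0.0105  0.2615 -0.3498]
torque [-0.0405  0.0015 -0.0523]
joint_efforts [ 1.60000e-03 -4.68453e+01 -2.49673e+01 -5.49000e-02  5.45000e-02
  4.00000e-04]
```

Emit:
{"name": "step_arm", "arguments": {"commands": [{"translation": [-3, -3.5, 3], "roll": 0}, {"translation": [0, 0, 0], "roll": 0}, {"translation": [0, 0, 0], "roll": 0}]}}

```text
time: 3.8
tool_pos: [0.5718, -0.0245, 0.2626]
tool_rot: [-3.142, 0.0, -3.037]
contact_force: [0.1, -0.6, -0.9]
opening: 0.0549
grip_force: 0.0
```

Emit:
{"name": "step_arm", "arguments": {"commands": [{"translation": [0, 0, 0], "roll": 0}, {"translation": [0, 0, 0], "roll": 0}, {"translation": [0, 0, 0], "roll": 0}, {"translation": [0, 0, 0], "roll": 0}, {"translation": [0, 0, 0], "roll": 0}, {"translation": [0, 0, 0], "roll": 0}, {"translation": [0, 0, 0], "roll": 0}, {"translation": [0, 0, 0], "roll": 0}], "fingers": 0, "grip_force": 40}}

```text
time: 4.47
tool_pos: [0.5716, -0.0249, 0.2626]
tool_rot: [-3.141, 0.0, -3.036]
contact_force: [-0.2, -3.6, -0.2]
opening: 0.0238
grip_force: 39.9
```

```bash
cat >o.py <<'E'
from h import *
s=observe()
for k in("time","qpos","tool_pos","tool_rot","contact_force","torque","joint_efforts","opening","grip_force"):print(k,np.round(s[k],4))
E
python3 o.py
```

```text
time 4.4667
qpos [-1.7700e-01  4.1720e-01  1.3615e+00 -9.0000e-04  1.3626e+00 -1.8528e+00]
tool_pos [ 0.5716 -0.0249  0.2626]
tool_rot [-3.1407e+00  1.0000e-04 -3.0363e+00]
contact_force [-0.2148 -3.6084 -0.2199]
torque [-0.548  -0.048   0.3701]
joint_efforts [  1.9331 -47.903  -24.9572   1.0828   0.3105   0.3752]
opening 0.0238
grip_force 39.8594
```

Emit:
{"name": "step_arm", "arguments": {"commands": [{"translation": [0, -0.5, 0], "roll": 0.02}, {"translation": [0, 0, 0], "roll": 0.02}, {"translation": [0, 0, 0], "roll": 0.02}, {"translation": [0, 0, 0], "roll": 0.02}, {"translation": [0, 0, 0], "roll": 0.02}, {"translation": [0, 0, 0], "roll": 0.02}, {"translation": [0, 0, 0], "roll": 0.02}, {"translation": [0, 0, 0], "roll": 0.02}, {"translation": [0, 0, 0], "roll": 0.02}, {"translation": [0, 0, 0], "roll": 0.02}]}}

```text
time: 5.3
tool_pos: [0.5716, -0.0249, 0.2626]
tool_rot: [-3.141, 0.0, 3.045]
contact_force: [-0.0, -4.2, 1.8]
opening: 0.0239
grip_force: 39.9
```

```bash
python3 o.py
```

```text
time 5.3
qpos [-1.7750e-01  4.1730e-01  1.3613e+00 -1.0000e-04  1.3628e+00 -1.6514e+00]
tool_pos [ 0.5716 -0.0249  0.2626]
tool_rot [-3.1414e+00  2.0000e-04  3.0447e+00]
contact_force [-3.7000e-03 -4.2025e+00  1.8404e+00]
torque [-0.5427  0.0403  0.4551]
joint_efforts [  1.7656 -47.3899 -24.7851   1.1315   0.2223   0.1083]
opening 0.0239
grip_force 39.9027
```

Emit:
{"name": "step_arm", "arguments": {"commands": [{"translation": [0, 0, 0], "roll": 0.02}, {"translation": [0, 0, 0], "roll": 0.02}, {"translation": [0, 0, 0], "roll": 0.02}, {"translation": [0, 0, 0], "roll": 0.02}, {"translation": [0, 0, 0], "roll": 0.02}, {"translation": [0, 0, 0], "roll": 0.02}, {"translation": [0, 0, 0], "roll": 0.02}, {"translation": [0, 0, 0], "roll": 0.02}]}}

```text
time: 5.97
tool_pos: [0.5716, -0.025, 0.2625]
tool_rot: [-3.141, 0.0, 2.885]
contact_force: [-0.7, -5.1, 2.0]
opening: 0.024
grip_force: 39.9
```

```bash
python3 o.py
```

```text
time 5.9667
qpos [-1.7750e-01  4.1730e-01  1.3613e+00 -2.0000e-04  1.3628e+00 -1.4914e+00]
tool_pos [ 0.5716 -0.025   0.2625]
tool_rot [-3.1414e+00  2.0000e-04  2.8847e+00]
contact_force [-0.6522 -5.1258  2.0103]
torque [-0.7904  0.0141  0.4054]
joint_efforts [  2.5169 -47.1623 -24.6191   1.5299   0.2434   0.1094]
opening 0.024
grip_force 39.9055
```

Emit:
{"name": "step_arm", "arguments": {"commands": [{"translation": [0, -1, 0], "roll": 0.04}, {"translation": [0, 0, 0], "roll": 0.04}, {"translation": [0, 0, 0], "roll": 0.02}, {"translation": [0, 0, 0], "roll": 0.02}, {"translation": [0, 0, 0], "roll": 0.02}]}}

```text
time: 6.38
tool_pos: [0.5716, -0.0251, 0.2626]
tool_rot: [3.14, 0.0, 2.746]
contact_force: [1.5, 1.7, 0.5]
opening: 0.0241
grip_force: 39.9
```

```bash
cat >p.py <<'E'
from h import *
s=observe();print(round(float(s["time"]),2),"q6",round(s["qpos"][5],4),"yaw",round(s["tool_rot"][2],4),"Tz",round(s["torque"][2],4),"je",round(s["joint_efforts"][5],4),"F",np.round(s["contact_force"],1))
E
python3 p.py
```

```text
6.38 q6 -1.3537 yaw 2.7457 Tz 0.3681 je 0.0883 F [1.5 1.7 0.5]
```

Emit:
{"name": "step_arm", "arguments": {"commands": [{"translation": [0, 0, 0], "roll": 0.04}, {"translation": [0, 0, 0], "roll": 0.02}, {"translation": [0, 0, 0], "roll": 0.02}, {"translation": [0, 0, 0], "roll": 0.02}]}}

```text
time: 6.72
tool_pos: [0.5716, -0.0251, 0.2626]
tool_rot: [3.14, -0.0, 2.646]
contact_force: [1.8, 2.7, 1.7]
opening: 0.0242
grip_force: 39.9
```

```bash
python3 p.py
```

```text
6.72 q6 -1.2538 yaw 2.6458 Tz 0.3744 je 0.0658 F [1.8 2.7 1.7]
```

Emit:
{"name": "step_arm", "arguments": {"commands": [{"translation": [0, 0, 0], "roll": 0.04}, {"translation": [0, 0, 0], "roll": 0.04}, {"translation": [0, 0, 0], "roll": 0.02}, {"translation": [0, 0, 0], "roll": 0.02}, {"translation": [0, 0, 0], "roll": 0.02}]}}

```text
time: 7.13
tool_pos: [0.5715, -0.0252, 0.2626]
tool_rot: [3.14, -0.0, 2.506]
contact_force: [2.9, 4.7, 1.0]
opening: 0.0239
grip_force: 39.9
```

```bash
python3 p.py
```

```text
7.13 q6 -1.114 yaw 2.5059 Tz 0.3669 je 0.0716 F [2.9 4.7 1. ]
```

Emit:
{"name": "step_arm", "arguments": {"commands": [{"translation": [0, 0, 0], "roll": 0.02}, {"translation": [0, 0, 0], "roll": 0.02}, {"translation": [0, 0, 0], "roll": 0.02}]}}

```text
time: 7.38
tool_pos: [0.5715, -0.0252, 0.2626]
tool_rot: [3.14, -0.0, 2.446]
contact_force: [3.5, 3.7, 1.2]
opening: 0.0237
grip_force: 39.9
```

```bash
python3 p.py
```

```text
7.38 q6 -1.0539 yaw 2.4458 Tz 0.4551 je 0.0992 F [3.5 3.7 1.2]
```

Emit:
{"name": "step_arm", "arguments": {"commands": [{"translation": [0, 0, 0], "roll": 0.04}, {"translation": [0, 0, 0], "roll": 0.02}, {"translation": [0, 0, 0], "roll": 0.02}, {"translation": [0, 0, 0], "roll": 0.02}]}}

```text
time: 7.72
tool_pos: [0.5715, -0.0253, 0.2626]
tool_rot: [3.141, -0.0, 2.346]
contact_force: [3.6, 3.5, 1.6]
opening: 0.0241
grip_force: 39.9
```

```bash
python3 p.py
```

```text
7.72 q6 -0.9539 yaw 2.3458 Tz 0.3868 je 0.0642 F [3.6 3.5 1.6]
```

Emit:
{"name": "step_arm", "arguments": {"commands": [{"translation": [0, 0, 0], "roll": 0.02}, {"translation": [0, 0, 0], "roll": 0.02}, {"translation": [0, 0, 0], "roll": 0.02}]}}

```text
time: 7.97
tool_pos: [0.5715, -0.0253, 0.2626]
tool_rot: [3.141, -0.0, 2.286]
contact_force: [3.1, 2.9, 1.6]
opening: 0.0239
grip_force: 39.9
```

```bash
python3 p.py
```

```text
7.97 q6 -0.8939 yaw 2.2857 Tz 0.4507 je 0.1095 F [3.1 2.9 1.6]
```

Emit:
{"name": "step_arm", "arguments": {"commands": [{"translation": [0, 0, 0], "roll": 0.04}, {"translation": [0, 0, 0], "roll": 0.02}, {"translation": [0, 0, 0], "roll": 0.02}, {"translation": [0, 0, 0], "roll": 0.02}]}}

```text
time: 8.3
tool_pos: [0.5714, -0.0253, 0.2626]
tool_rot: [3.141, -0.0, 2.186]
contact_force: [1.8, 5.2, 2.3]
opening: 0.0241
grip_force: 39.9
```

```bash
python3 p.py
```

```text
8.3 q6 -0.794 yaw 2.1859 Tz 0.3565 je 0.0655 F [1.8 5.2 2.3]
```

Emit:
{"name": "step_arm", "arguments": {"commands": [{"translation": [0, 0, 0], "roll": 0.02}, {"translation": [0, 0, 0], "roll": 0.02}, {"translation": [0, 0, 0], "roll": 0.02}]}}

```text
time: 8.55
tool_pos: [0.5714, -0.0253, 0.2626]
tool_rot: [3.141, -0.001, 2.126]
contact_force: [2.5, 4.2, 1.1]
opening: 0.024
grip_force: 39.9
```

```bash
python3 p.py
```

```text
8.55 q6 -0.734 yaw 2.1259 Tz 0.4466 je 0.1214 F [2.5 4.2 1.1]
```

Emit:
{"name": "step_arm", "arguments": {"commands": [{"translation": [0, 0, 0], "roll": 0.04}, {"translation": [0, 0, 0], "roll": 0.02}, {"translation": [0, 0, 0], "roll": 0.02}, {"translation": [0, 0, 0], "roll": 0.02}]}}

```text
time: 8.88
tool_pos: [0.5714, -0.0254, 0.2626]
tool_rot: [3.141, -0.001, 2.026]
contact_force: [1.7, 5.0, 0.8]
opening: 0.0241
grip_force: 39.9
```

```bash
python3 p.py
```

```text
8.88 q6 -0.6341 yaw 2.0259 Tz 0.3415 je 0.0654 F [1.7 5.  0.8]
```

Emit:
{"name": "step_arm", "arguments": {"commands": [{"translation": [0, 0, 0], "roll": 0.02}, {"translation": [0, 0, 0], "roll": 0.02}, {"translation": [0, 0, 0], "roll": 0.02}]}}

```text
time: 9.13
tool_pos: [0.5714, -0.0254, 0.2626]
tool_rot: [3.141, -0.001, 1.966]
contact_force: [3.7, 4.2, 1.0]
opening: 0.0238
grip_force: 39.9
```

```bash
python3 p.py
```

```text
9.13 q6 -0.574 yaw 1.9659 Tz 0.4683 je 0.108 F [3.7 4.2 1. ]
```

Emit:
{"name": "step_arm", "arguments": {"commands": [{"translation": [0, 0, 0], "roll": 0.02}, {"translation": [0, 0, 0], "roll": 0.02}, {"translation": [0, 0, 0], "roll": 0.02}, {"translation": [0, 0, 0], "roll": 0.02}, {"translation": [0, 0, 0], "roll": 0.02}, {"translation": [0, 0, 0], "roll": 0.02}]}}

```text
time: 9.63
tool_pos: [0.5713, -0.0254, 0.2626]
tool_rot: [3.141, -0.001, 1.846]
contact_force: [2.7, 4.1, 1.7]
opening: 0.0237
grip_force: 39.9
```

```bash
python3 p.py
```

```text
9.63 q6 -0.4539 yaw 1.8458 Tz 0.4306 je 0.1059 F [2.7 4.1 1.7]
```

Emit:
{"name": "step_arm", "arguments": {"commands": [{"translation": [0, 0, 0], "roll": 0.02}, {"translation": [0, 0, 0], "roll": 0.02}, {"translation": [0, 0, 0], "roll": 0.02}, {"translation": [0, 0, 0], "roll": 0.02}, {"translation": [0, 0, 0], "roll": 0.02}]}}

```text
time: 10.05
tool_pos: [0.5713, -0.0254, 0.2626]
tool_rot: [3.142, -0.001, 1.746]
contact_force: [3.5, 4.8, 1.6]
opening: 0.0243
grip_force: 39.9
```

```bash
python3 p.py
```

```text
10.05 q6 -0.3538 yaw 1.7456 Tz 0.4698 je 0.1071 F [3.5 4.8 1.6]
```

Emit:
{"name": "step_arm", "arguments": {"commands": [{"translation": [0, 0, 0], "roll": 0.02}, {"translation": [0, 0, 0], "roll": 0.02}, {"translation": [0, 0, 0], "roll": 0.02}, {"translation": [0, 0, 0], "roll": 0.02}, {"translation": [0, 0, 0], "roll": 0.02}]}}

```text
time: 10.47
tool_pos: [0.5712, -0.0254, 0.2626]
tool_rot: [-3.141, -0.001, 1.646]
contact_force: [1.9, 4.9, 1.7]
opening: 0.0242
grip_force: 39.9
```

```bash
python3 p.py
```

```text
10.47 q6 -0.2537 yaw 1.6456 Tz 0.3914 je 0.105 F [1.9 4.9 1.7]
```

Emit:
{"name": "step_arm", "arguments": {"commands": [{"translation": [0, 0, 0], "roll": 0.02}, {"translation": [0, 0, 0], "roll": 0.02}, {"translation": [0, 0, 0], "roll": 0.02}, {"translation": [0, 0, 0], "roll": 0.02}, {"translation": [0, 0, 0], "roll": 0.02}]}}

```text
time: 10.88
tool_pos: [0.5712, -0.0254, 0.2626]
tool_rot: [-3.141, -0.001, 1.546]
contact_force: [0.0, 5.2, 1.4]
opening: 0.0239
grip_force: 39.9
```

```bash
python3 p.py
```

```text
10.88 q6 -0.1537 yaw 1.5456 Tz 0.4316 je 0.1156 F [0.  5.2 1.4]
```

Emit:
{"name": "step_arm", "arguments": {"commands": [{"translation": [0, 0, 0], "roll": 0.02}, {"translation": [0, 0, 0], "roll": 0.02}, {"translation": [0, 0, 0], "roll": 0.02}, {"translation": [0, 0, 0], "roll": 0.02}, {"translation": [0, 0, 0], "roll": 0.02}]}}

```text
time: 11.3
tool_pos: [0.5711, -0.0255, 0.2626]
tool_rot: [-3.141, -0.001, 1.445]
contact_force: [1.0, 4.0, 1.5]
opening: 0.0238
grip_force: 39.9
```

```bash
python3 p.py
```

```text
11.3 q6 -0.0537 yaw 1.4455 Tz 0.4943 je 0.1086 F [1.  4.  1.5]
```

Emit:
{"name": "step_arm", "arguments": {"commands": [{"translation": [0, 0, 0], "roll": 0.02}, {"translation": [0, 0, 0], "roll": 0.02}, {"translation": [0, 0, 0], "roll": 0.02}, {"translation": [0, 0, 0], "roll": 0.02}, {"translation": [0, 0, 0], "roll": 0.02}]}}

```text
time: 11.72
tool_pos: [0.5711, -0.0254, 0.2625]
tool_rot: [-3.141, -0.0, 1.346]
contact_force: [1.4, 5.6, 2.5]
opening: 0.0244
grip_force: 39.9
```

```bash
python3 p.py
```

```text
11.72 q6 0.0463 yaw 1.3456 Tz 0.4452 je 0.1251 F [1.4 5.6 2.5]
```

Emit:
{"name": "step_arm", "arguments": {"commands": [{"translation": [0, 0, 0], "roll": 0.02}, {"translation": [0, 0, 0], "roll": 0.02}, {"translation": [0, 0, 0], "roll": 0.02}, {"translation": [0, 0, 0], "roll": 0.02}]}}

```text
time: 12.05
tool_pos: [0.5711, -0.0254, 0.2626]
tool_rot: [-3.141, -0.0, 1.266]
contact_force: [1.0, 5.9, 2.0]
opening: 0.0242
grip_force: 40.0
```

```bash
python3 p.py
```

```text
12.05 q6 0.1263 yaw 1.2655 Tz 0.5064 je 0.1521 F [1.  5.9 2. ]
```

Emit:
{"name": "step_arm", "arguments": {"commands": [{"translation": [0, 0, 0], "roll": 0.02}, {"translation": [0, 0, 0], "roll": 0.02}, {"translation": [0, 0, 0], "roll": 0.02}]}}

```text
time: 12.3
tool_pos: [0.571, -0.0254, 0.2626]
tool_rot: [-3.141, -0.0, 1.206]
contact_force: [1.9, 5.6, 1.9]
opening: 0.0239
grip_force: 40.0
```

```bash
python3 p.py
```

```text
12.3 q6 0.1863 yaw 1.2056 Tz 0.456 je 0.1772 F [1.9 5.6 1.9]
```

Emit:
{"name": "step_arm", "arguments": {"commands": [{"translation": [0, 0, 0], "roll": 0.02}, {"translation": [0, 0, 0], "roll": 0.02}]}}

```text
time: 12.47
tool_pos: [0.571, -0.0254, 0.2625]
tool_rot: [-3.141, -0.0, 1.166]
contact_force: [1.2, 5.0, 2.7]
opening: 0.0239
grip_force: 40.0
```

```bash
python3 p.py
```

```text
12.47 q6 0.2262 yaw 1.1657 Tz 0.4785 je 0.1948 F [1.2 5.  2.7]
```

Emit:
{"name": "step_arm", "arguments": {"commands": [{"translation": [0, 0, 0], "roll": 0.02}]}}

```text
time: 12.55
tool_pos: [0.571, -0.0254, 0.2626]
tool_rot: [-3.141, -0.0, 1.146]
contact_force: [0.4, 5.6, 2.3]
opening: 0.024
grip_force: 40.0
```

```bash
python3 p.py
```

```text
12.55 q6 0.2462 yaw 1.1457 Tz 0.4921 je 0.204 F [0.4 5.6 2.3]
```

Emit:
{"name": "step_arm", "arguments": {"commands": [{"translation": [0, 0, 0], "roll": 0.02}, {"translation": [0, 0, 0], "roll": 0.02}]}}

```text
time: 12.72
tool_pos: [0.571, -0.0254, 0.2626]
tool_rot: [-3.141, -0.0, 1.106]
contact_force: [0.7, 5.0, 2.7]
opening: 0.0236
grip_force: 40.0
```

```bash
python3 p.py
```

```text
12.72 q6 0.2862 yaw 1.1058 Tz 0.5897 je 0.2231 F [0.7 5.  2.7]
```

Emit:
{"name": "step_arm", "arguments": {"commands": [{"translation": [0, 0, 0], "roll": 0.02}]}}

```text
time: 12.8
tool_pos: [0.571, -0.0254, 0.2625]
tool_rot: [-3.141, -0.0, 1.086]
contact_force: [0.9, 4.8, 1.7]
opening: 0.0239
grip_force: 40.0
```

```bash
python3 p.py
```

```text
12.8 q6 0.3062 yaw 1.0857 Tz 0.5773 je 0.233 F [0.9 4.8 1.7]
```

Emit:
{"name": "step_arm", "arguments": {"commands": [{"translation": [0, 0, 0], "roll": 0.02}]}}

```text
time: 12.88
tool_pos: [0.571, -0.0254, 0.2626]
tool_rot: [-3.141, -0.0, 1.066]
contact_force: [0.1, 5.0, 3.4]
opening: 0.0241
grip_force: 40.1
```

```bash
python3 p.py
```

```text
12.88 q6 0.3262 yaw 1.0657 Tz 0.5608 je 0.2429 F [0.1 5.  3.4]
```

Emit:
{"name": "step_arm", "arguments": {"commands": [{"translation": [0, 0, 0], "roll": 0.02}]}}

```text
time: 12.97
tool_pos: [0.571, -0.0254, 0.2625]
tool_rot: [-3.141, -0.0, 1.046]
contact_force: [0.1, 5.1, 2.9]
opening: 0.0241
grip_force: 40.1
```

```bash
python3 p.py
```

```text
12.97 q6 0.3462 yaw 1.0458 Tz 0.5455 je 0.2532 F [0.1 5.1 2.9]
```

Emit:
{"name": "step_arm", "arguments": {"commands": [{"translation": [0, 0, 0], "roll": 0.02}]}}

```text
time: 13.05
tool_pos: [0.571, -0.0254, 0.2625]
tool_rot: [-3.141, -0.0, 1.026]
contact_force: [0.8, 5.3, 2.8]
opening: 0.0238
grip_force: 40.1
```

```bash
python3 p.py
```

```text
13.05 q6 0.3661 yaw 1.0258 Tz 0.5688 je 0.2636 F [0.8 5.3 2.8]
```

Emit:
{"name": "step_arm", "arguments": {"commands": [{"translation": [0, 0, 0], "roll": 0.02}]}}

```text
time: 13.13
tool_pos: [0.571, -0.0254, 0.2625]
tool_rot: [-3.141, -0.0, 1.006]
contact_force: [-0.0, 5.0, 3.1]
opening: 0.0243
grip_force: 40.1
```

```bash
python3 p.py
```

```text
13.13 q6 0.3861 yaw 1.0058 Tz 0.5702 je 0.2741 F [-0.   5.   3.1]
```

Emit:
{"name": "step_arm", "arguments": {"commands": [{"translation": [0, 0, 0], "roll": 0.02}]}}

```text
time: 13.22
tool_pos: [0.571, -0.0254, 0.2626]
tool_rot: [-3.141, -0.0, 0.986]
contact_force: [0.9, 5.3, 2.1]
opening: 0.0237
grip_force: 40.1
```

```bash
python3 p.py
```

```text
13.22 q6 0.4061 yaw 0.9859 Tz 0.6081 je 0.2849 F [0.9 5.3 2.1]
```

Emit:
{"name": "step_arm", "arguments": {"commands": [{"translation": [0, 0, 0], "roll": 0.02}]}}

```text
time: 13.3
tool_pos: [0.571, -0.0254, 0.2626]
tool_rot: [-3.141, -0.0, 0.966]
contact_force: [-0.2, 5.1, 2.5]
opening: 0.0241
grip_force: 40.1
```

```bash
python3 p.py
```

```text
13.3 q6 0.4261 yaw 0.9658 Tz 0.5683 je 0.2957 F [-0.2  5.1  2.5]
```

Emit:
{"name": "step_arm", "arguments": {"commands": [{"translation": [0, 0, 0], "roll": 0.02}]}}

```text
time: 13.38
tool_pos: [0.5709, -0.0254, 0.2626]
tool_rot: [-3.141, 0.0, 0.946]
contact_force: [0.2, 3.9, 2.5]
opening: 0.0237
grip_force: 40.1
```

```bash
python3 p.py
```

```text
13.38 q6 0.446 yaw 0.9459 Tz 0.6181 je 0.3068 F [0.2 3.9 2.5]
```

Emit:
{"name": "step_arm", "arguments": {"commands": [{"translation": [0, 0, 0], "roll": 0}, {"translation": [0, 0, 0], "roll": 0}, {"translation": [0, 0, 0], "roll": 0}, {"translation": [0, 0, 0], "roll": 0}, {"translation": [0, 0, 0], "roll": 0}, {"translation": [0, 0, 0], "roll": 0}]}}

```text
time: 13.88
tool_pos: [0.5709, -0.0254, 0.2626]
tool_rot: [-3.14, -0.0, 0.946]
contact_force: [0.5, 4.7, 2.2]
opening: 0.0239
grip_force: 39.9
```

Emit:
{"name": "step_arm", "arguments": {"commands": [{"translation": [0, 0, 0], "roll": 0}, {"translation": [0, 0, 0], "roll": 0}, {"translation": [0, 0, 0], "roll": 0}, {"translation": [0, 0, 0], "roll": 0}, {"translation": [0, 0, 0], "roll": 0}, {"translation": [0, 0, 0], "roll": 0}, {"translation": [0, 0, -20], "roll": 0}, {"translation": [0, 0, -30], "roll": 0}, {"translation": [0, 0, -30], "roll": 0}, {"translation": [0, 0, 0], "roll": 0}], "fingers": 0.55}}

```text
time: 14.72
tool_pos: [0.573, -0.0261, 0.3488]
tool_rot: [3.132, -0.005, 0.947]
contact_force: [0.5, -0.4, 0.0]
opening: 0.0504
grip_force: 0.0
```

```bash
python3 p.py; python3 - <<'E'
from h import *
im=read_camera("scene")[:,:,::-1].copy();im2=read_camera("top")[:,:,::-1].copy()
cv2.imwrite("pics/sA.png",im);cv2.imwrite("pics/tA.png",im2)
cv2.imwrite("pics/oA.png",np.hstack([ortho("scene",im,.5715,-.025,.244),ortho("top",im2,.5715,-.025,.244)]))
E
```

```text
14.72 q6 0.445 yaw 0.9467 Tz -0.0142 je -0.0047 F [ 0.5 -0.4  0. ]
```

View pics/oA.png

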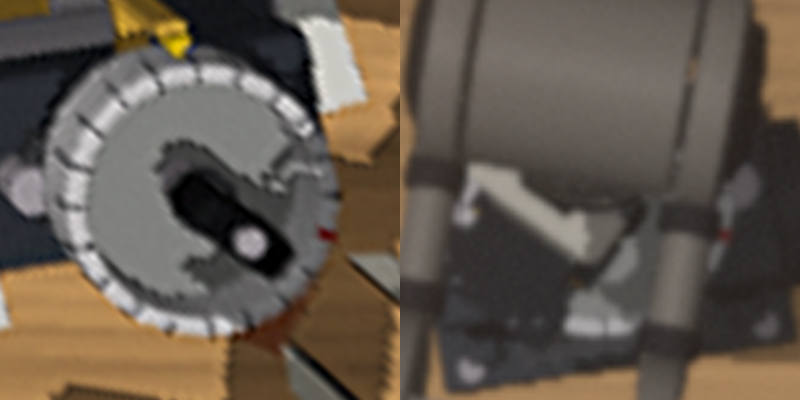

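The scene panel shows the red line at (327,235) and the pointer at (178,45). So the line stands about 2.0 rad clockwise of the pointer. I'll pinch the rim on the +y side, at angle 0.95, and turn it counter-clockwise.

Emit:
{"name": "step_arm", "arguments": {"commands": [{"translation": [0, 0, 0], "roll": 0.12}, {"translation": [0, 0, 0], "roll": 0.12}, {"translation": [0, 0, 0], "roll": 0.12}, {"translation": [0, 0, 0], "roll": 0.12}, {"translation": [0, 0, 0], "roll": 0.12}, {"translation": [0, 0, 0], "roll": 0.12}, {"translation": [0, 0, 0], "roll": 0.12}, {"translation": [0, 0, 0], "roll": 0.12}, {"translation": [0, 0, 0], "roll": 0.12}, {"translation": [0, 0, 0], "roll": 0.12}, {"translation": [0, 0, 0], "roll": 0.12}, {"translation": [0, 0, 0], "roll": 0.12}, {"translation": [0, 0, 0], "roll": 0.12}, {"translation": [-1, -23, 0], "roll": 0}, {"translation": [0, -23, 0], "roll": 0}, {"translation": [0, -23, 0], "roll": 0}, {"translation": [0, 0, 0], "roll": 0}, {"translation": [0, 0, 0], "roll": 0}], "fingers": 0.26, "grip_force": 8}}

```text
time: 16.32
tool_pos: [0.61, 0.0319, 0.3404]
tool_rot: [3.14, 0.003, -0.612]
contact_force: [0.1, -1.3, 0.1]
opening: 0.0235
grip_force: 0.0
```

```bash
cat >c.py <<'E'
from h import *
import sys
# polar pose of the TCP about the dial axis, and what is missing to radius 70 at world angle a
ax=np.array([.571,-.0253]);a=float(sys.argv[1])
s=observe();p=s["tool_pos"];y=s["tool_rot"][2];d=p[:2]-ax
w=ax+.07*np.array([np.cos(a),np.sin(a)])-p[:2]
tx=np.array([np.cos(y),np.sin(y)]);ty=np.array([np.sin(y),-np.cos(y)])
print("t",s["time"],"pos",p.round(4),"r",np.hypot(*d)*1e3,"phi",np.arctan2(d[1],d[0]),"yaw",y,"q6",s["qpos"][5],"op",s["opening"])
print("tool mm",w@tx*1e3,w@ty*1e3,"roll",y-(a-np.pi/2),"down",(p[2]-.249)*1e3,"F",s["contact_force"].round(1))
E
python3 c.py .95
```

```text
t 16.3167 pos [0.61   0.0319 0.3404] r 69.1933105190787 phi 0.9721582752108114 yaw -0.6115782444919033 q6 2.1092627013477383 op 0.023547987258750396
tool mm 1.5406064209313535 -0.809508525924262 roll 0.009218082302993258 down 91.38145417887333 F [ 0.1 -1.3  0.1]
```

Emit:
{"name": "step_arm", "arguments": {"commands": [{"translation": [1.5, -0.5, 30], "roll": 0.01}, {"translation": [0, 0, 25], "roll": 0}, {"translation": [0, 0, 15], "roll": 0}, {"translation": [0, 0, 0], "roll": 0}, {"translation": [0, 0, 0], "roll": 0}, {"translation": [0, 0, 0], "roll": 0}]}}

```text
time: 16.82
tool_pos: [0.612, 0.0301, 0.2738]
tool_rot: [-3.141, -0.002, -0.624]
contact_force: [0.7, 0.0, 0.3]
opening: 0.0236
grip_force: 0.0
```

```bash
python3 c.py .95
```

```text
t 16.8167 pos [0.612  0.0301 0.2738] r 68.93265155269653 phi 0.9341157648979247 yaw -0.623910436569642 q6 2.118932379234035 op 0.023622669741391013
tool mm -1.09824200617113 -1.0726295864255948 roll -0.003114109774745355 down 24.756805019059858 F [0.7 0.  0.3]
```

Emit:
{"name": "step_arm", "arguments": {"commands": [{"translation": [-1, -1, 12], "roll": 0}, {"translation": [0, 0, 8], "roll": 0}, {"translation": [0, 0, 4], "roll": 0}, {"translation": [0, 0, 0], "roll": 0}, {"translation": [0, 0, 0], "roll": 0}, {"translation": [0, 0, 0], "roll": 0}]}}

```text
time: 17.32
tool_pos: [0.6118, 0.0321, 0.2492]
tool_rot: [-3.141, -0.001, -0.623]
contact_force: [0.5, 0.6, -0.4]
opening: 0.0237
grip_force: 0.0
```

```bash
python3 c.py .95
```

```text
t 17.3167 pos [0.6118 0.0321 0.2492] r 70.42677565876502 phi 0.9527386797323285 yaw -0.6232188892392083 q6 2.1213740291740706 op 0.02374313624711755
tool mm 0.19390882586820188 0.4260430400117405 roll -0.0024225624443117155 down 0.20781420151691488 F [ 0.5  0.6 -0.4]
```

Emit:
{"name": "step_arm", "arguments": {"commands": [{"translation": [0, 0, 0], "roll": 0}, {"translation": [0, 0, 0], "roll": 0}, {"translation": [0, 0, 0], "roll": 0}, {"translation": [0, 0, 0], "roll": 0}, {"translation": [0, 0, 0], "roll": 0}], "fingers": 0, "grip_force": 8}}

```text
time: 17.73
tool_pos: [0.6116, 0.0324, 0.2488]
tool_rot: [-3.141, -0.0, -0.623]
contact_force: [-0.7, 0.3, 1.1]
opening: 0.0106
grip_force: 7.9
```

Emit:
{"name": "step_arm", "arguments": {"commands": [{"translation": [-2.8, 0.06, 0], "roll": -0.04}, {"translation": [-5.6, 0.22, 0], "roll": -0.08}, {"translation": [-5.6, 0.22, 0], "roll": -0.08}, {"translation": [-5.6, 0.22, 0], "roll": -0.08}, {"translation": [-2.8, 0.06, 0], "roll": -0.04}, {"translation": [0, 0, 0], "roll": 0}]}}

```text
time: 18.23
tool_pos: [0.5909, 0.0424, 0.2488]
tool_rot: [3.142, 0.001, -0.302]
contact_force: [-3.1, 0.3, 2.1]
opening: 0.0106
grip_force: 7.9
```

```bash
python3 c.py 1.27; python3 p.py
```

```text
t 18.2333 pos [0.5909 0.0424 0.2488] r 70.58508218657838 phi 1.285463850893056 yaw -0.3015295667981621 q6 1.8145981088038288 op 0.010610944455023906
tool mm 1.0918962083242665 0.5758423581394475 roll -0.0007332400032655784 down -0.19578739163292336 F [-3.1  0.3  2.1]
18.23 q6 1.8146 yaw -0.3015 Tz -0.1141 je -0.7427 F [-3.1  0.3  2.1]
```

Emit:
{"name": "step_arm", "arguments": {"commands": [{"translation": [-4.6, 0.5, 0], "roll": -0.08}, {"translation": [-5.6, 0.22, 0], "roll": -0.08}, {"translation": [-5.6, 0.22, 0], "roll": -0.08}, {"translation": [-5.6, 0.22, 0], "roll": -0.08}, {"translation": [-5.6, 0.22, 0], "roll": -0.08}, {"translation": [-5.6, 0.22, 0], "roll": -0.08}, {"translation": [-5.6, 0.22, 0], "roll": -0.08}, {"translation": [-5.6, 0.22, 0], "roll": -0.08}, {"translation": [0, 0, 0], "roll": 0}]}}

```text
time: 18.98
tool_pos: [0.5474, 0.041, 0.2488]
tool_rot: [-3.141, 0.001, 0.338]
contact_force: [-3.2, 2.2, 2.2]
opening: 0.0108
grip_force: 8.0
```

```bash
python3 c.py 1.91; python3 p.py
```

```text
t 18.9833 pos [0.5474 0.041  0.2488] r 70.34941794951422 phi 1.9123670696432928 yaw 0.3380989944019295 q6 1.1674445606531305 op 0.010763785525015545
tool mm 0.1669074913515937 0.3490366988913017 roll -0.0011046788031738863 down -0.18361388688603597 F [-3.2  2.2  2.2]
18.98 q6 1.1674 yaw 0.3381 Tz -0.0884 je -1.2909 F [-3.2  2.2  2.2]
```

Emit:
{"name": "step_arm", "arguments": {"commands": [{"translation": [-5.6, 0.5, 0], "roll": -0.08}, {"translation": [-5.6, 0.22, 0], "roll": -0.08}, {"translation": [-5.6, 0.22, 0], "roll": -0.08}, {"translation": [-5.6, 0.22, 0], "roll": -0.08}, {"translation": [-5.6, 0.22, 0], "roll": -0.08}, {"translation": [-5.6, 0.22, 0], "roll": -0.08}, {"translation": [-5.6, 0.22, 0], "roll": -0.08}, {"translation": [-5.6, 0.22, 0], "roll": -0.08}, {"translation": [0, 0, 0], "roll": 0}, {"translation": [0, 0, 0], "roll": 0}]}}

```text
time: 19.82
tool_pos: [0.5126, 0.0136, 0.2487]
tool_rot: [-3.14, 0.001, 0.973]
contact_force: [-6.1, 1.3, 5.8]
opening: 0.0105
grip_force: 7.9
```

```bash
python3 c.py 2.55; python3 - <<'E'
from h import *
im=read_camera("scene")[:,:,::-1].copy();im2=read_camera("top")[:,:,::-1].copy()
cv2.imwrite("pics/oB.png",np.hstack([ortho("scene",im,.5715,-.025,.244),ortho("top",im2,.5715,-.025,.244)]))
E
```

```text
t 19.8167 pos [0.5126 0.0136 0.2487] r 70.14061401871874 phi 2.553728514527527 yaw 0.9728441457339794 q6 0.4749678591829379 op 0.010546051236093028
tool mm 0.2624055362049813 0.13846051411089438 roll -0.006359527471123894 down -0.2672982497078369 F [-6.1  1.3  5.8]
```

View pics/oB.png

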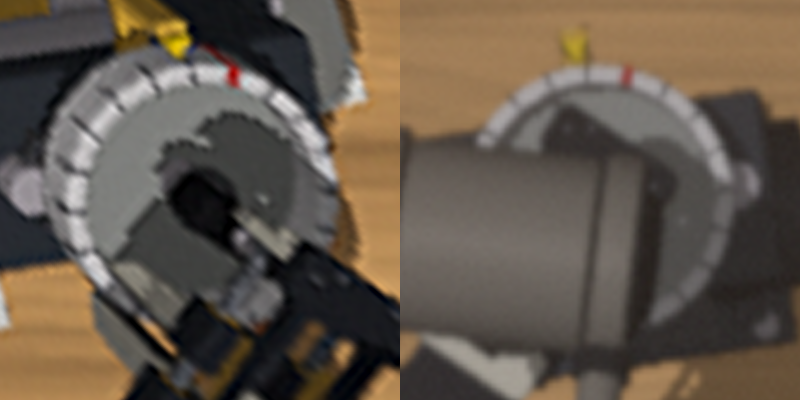

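The red line is now at (234,76) in the scene panel and (627,77) in the top panel, and the pointer tip is at (178,45) and (574,45). About 0.35 rad remains, so I'll measure it exactly.

```bash
cat >z.py <<'E'
from h import *
from scipy.optimize import minimize
a=np.linspace(0,2*np.pi,360,endpoint=False)
def centre(c):
    im=cv2.imread(f"pics/{c}0.png");V=cv2.GaussianBlur(im,(0,0),.7).min(2).astype(np.float32)
    def S(cx,cy,r):
        uv=proj(c,np.stack([cx+r*np.cos(a),cy+r*np.sin(a),0*a+.244],-1)).astype(np.float32)
        return cv2.remap(V,uv[None,:,0],uv[None,:,1],1).ravel()
    f=lambda p:-sum(np.mean(S(p[0]*1e-3,p[1]*1e-3,r)) for r in(.067,.07,.073))+1.5*np.mean(S(p[0]*1e-3,p[1]*1e-3,.061))+1.5*np.mean(S(p[0]*1e-3,p[1]*1e-3,.0785))
    return minimize(f,[571.5,-25],method="Nelder-Mead",options=dict(initial_simplex=[[570,-26],[573,-26],[571.5,-23]])).x*1e-3
def run():
  for c in("scene","top"):
    C=centre(c);im=read_camera(c)[:,:,::-1].copy();out=[]
    for z,kind in((.244,"red"),(.237,"yel")):
        n=800;q=ortho(c,im,C[0],C[1],z,n=n);h=cv2.cvtColor(q,cv2.COLOR_BGR2HSV).astype(int)
        g=np.linspace(.11,-.11,n);X,Y=np.meshgrid(g,g,indexing="ij");R=np.hypot(X,Y);A=np.arctan2(Y,X)
        if kind=="red":m=((h[...,0]<8)|(h[...,0]>172))&(h[...,1]>110)&(h[...,2]>60)&(R>.066)&(R<.075)
        else:m=(h[...,0]>18)&(h[...,0]<35)&(h[...,1]>150)&(h[...,2]>80)&(R>.0755)&(R<.092)&(abs(A)<.5)
        w=np.where(m,h[...,1],0)
        out.append((kind,int(m.sum()),round(float((A*w).sum()/w.sum()),4),round(float((R*w).sum()/w.sum()),4)))
        if kind=="yel":
            for r in(.078,.081,.084,.087,.09):
                mm=m&(abs(R-r)<.0015)
                if mm.any():out.append((r,int(mm.sum()),round(float(A[mm].mean()),3)))
    print(c,C.round(4),*out)
if __name__=="__main__":run()
E
python3 z.py
```

```text
scene [ 0.5718 -0.0256] ('red', 685, -0.2582, 0.0708) ('yel', 4205, 0.171, 0.0857) (0.078, 337, 0.106) (0.081, 531, 0.096) (0.084, 671, 0.104) (0.087, 1131, 0.22) (0.09, 1252, 0.229)
top [ 0.5713 -0.0236] ('red', 319, -0.2393, 0.0718) ('yel', 2099, 0.1448, 0.0859) (0.078, 73, 0.139) (0.081, 418, 0.143) (0.084, 465, 0.147) (0.087, 520, 0.146) (0.09, 535, 0.144)
```

Emit:
{"name": "step_arm", "arguments": {"commands": [{"translation": [-5.6, 0.22, 0], "roll": -0.08}, {"translation": [-5.6, 0.22, 0], "roll": -0.08}, {"translation": [-5.6, 0.22, 0], "roll": -0.08}, {"translation": [-5.6, 0.22, 0], "roll": -0.08}, {"translation": [-3.1, 0.07, 0], "roll": -0.045}, {"translation": [0, 0, 0], "roll": 0}, {"translation": [0, 0, 0], "roll": 0}, {"translation": [0, 0, 0], "roll": 0}]}}

```text
time: 20.68
tool_pos: [0.5027, -0.0101, 0.2487]
tool_rot: [-3.14, 0.001, 1.338]
contact_force: [-6.2, -1.5, 5.0]
opening: 0.0107
grip_force: 7.9
```

```bash
python3 c.py 2.92; python3 z.py; python3 - <<'E'
from h import *
ims=[ortho(c,read_camera(c)[:,:,::-1].copy(),.64,-.015,.240,h=.04) for c in("scene","top")]
cv2.imwrite("pics/oC.png",np.hstack(ims))
E
```

```text
t 20.6833 pos [ 0.5027 -0.0101  0.2487] r 70.00820049022889 phi 2.922834036988868 yaw 1.3375540815759734 q6 0.06165113328932496 op 0.010709993584092513
tool mm 0.19848435622502278 0.00560751679456188 roll -0.01164959162912993 down -0.26838337972964754 F [-6.2 -1.5  5. ]
scene [ 0.5718 -0.0256] ('red', 665, 0.1188, 0.0707) ('yel', 4159, 0.1749, 0.0858) (0.078, 309, 0.101) (0.081, 507, 0.098) (0.084, 667, 0.104) (0.087, 1155, 0.222) (0.09, 1231, 0.231)
top [ 0.5713 -0.0236] ('red', 298, 0.1302, 0.0709) ('yel', 2138, 0.144, 0.0857) (0.078, 115, 0.142) (0.081, 420, 0.145) (0.084, 466, 0.145) (0.087, 516, 0.144) (0.09, 536, 0.144)
```

View pics/oC.png

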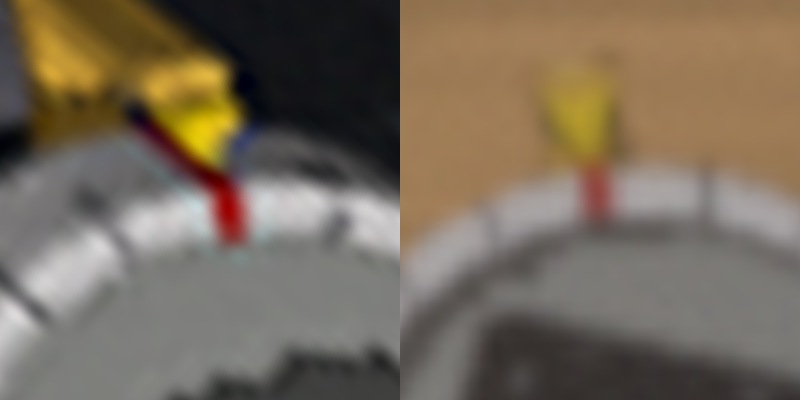

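Emit:
{"name": "step_arm", "arguments": {"commands": [{"translation": [0, 0, 0], "roll": 0}, {"translation": [0, 0, 0], "roll": 0}, {"translation": [0, 0, 0], "roll": 0}, {"translation": [0, 0, 0], "roll": 0}, {"translation": [0, 0, -10], "roll": 0}, {"translation": [0, 0, -25], "roll": 0}, {"translation": [0, 0, -30], "roll": 0}, {"translation": [0, 0, -10], "roll": 0}, {"translation": [0, 0, 0], "roll": 0}, {"translation": [0, 0, 0], "roll": 0}], "fingers": 0.26}}

```text
time: 21.72
tool_pos: [0.5034, -0.0096, 0.3233]
tool_rot: [3.141, -0.0, 1.341]
contact_force: [-0.6, -0.1, -0.3]
opening: 0.024
grip_force: 0.0
```

```bash
python3 c.py 2.92; python3 z.py;python3 - <<'E'
from h import *
ims=[ortho(c,read_camera(c)[:,:,::-1].copy(),.5715,-.025,.244) for c in("scene","top")]
cv2.imwrite("pics/oD.png",np.hstack(ims))
E
```

```text
t 21.7167 pos [ 0.5034 -0.0096  0.3233] r 69.36532559773535 phi 2.9125467574656723 yaw 1.3413863314396277 q6 0.05810075176422542 op 0.02399437605482445
tool mm -0.5219524889901515 -0.6325401318471775 roll -0.00781734176547566 down 74.34752103164533 F [-0.6 -0.1 -0.3]
scene [ 0.5718 -0.0256] ('red', 660, 0.1168, 0.0708) ('yel', 4161, 0.1753, 0.0858) (0.078, 307, 0.101) (0.081, 505, 0.099) (0.084, 668, 0.105) (0.087, 1163, 0.222) (0.09, 1222, 0.231)
top [ 0.5713 -0.0236] ('red', 302, 0.1275, 0.071) ('yel', 2157, 0.1453, 0.0857) (0.078, 121, 0.145) (0.081, 419, 0.147) (0.084, 470, 0.147) (0.087, 519, 0.145) (0.09, 539, 0.144)
```

View pics/oD.png

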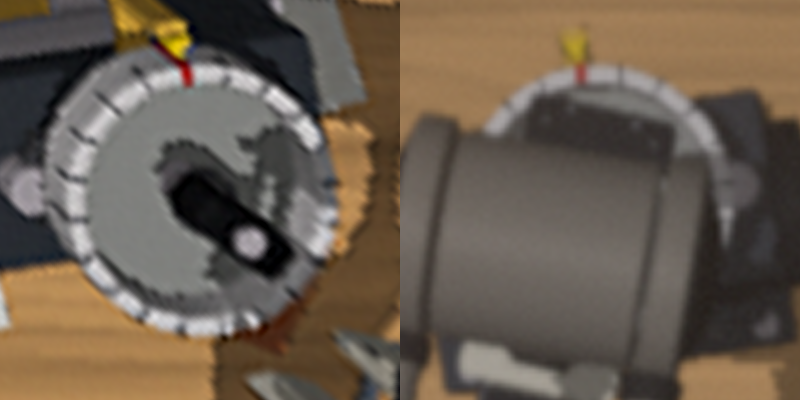

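The handle stands where it was left, at (230,225) in the scene panel. The red line meets the pointer in both views, at (187,72) and (581,74), with about 1 mm left, so I'm handing in.

```bash
python3 -c "
from cell import *
print(hand_in())"
```

```text
the job is handed in; nothing more can be done
None
```

The job is handed in, though no verdict came back: the rolls nip the gauge plate at an estimated 105–135 N, the red zero line stands about 1 mm from the pointer, and the robot has let go of everything.

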